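# Clear the packing machine's catch tray into the tote

## Robot

A 6-joint arm with a two-finger parallel gripper is mounted at the origin on the work surface. World frame = base frame: x ahead of the robot, y to its left, z up, the work surface at z = 0. Lengths are in m, angles in degrees, forces in N, time in s.
With the tool pointing down it reaches from about 0.275 to 0.775 m from the base axis. Payload 14.6 kg.
Tool frame: the origin (TCP) lies midway between the tips of the shut fingers; the grasp point (between the pads) lies manip.pinch_z behind it (manip.pinch_z is the distance from the TCP to the grasp point, in m); z points along the fingers, y is the direction in which the jaws open and shut (so a half turn about z gives the same grasp; the last joint's range is limited). The gripper opens to 85 mm and grips with 20 to 120 N. Pads are 22 mm wide; open, the fingers measure 114 mm over their backs; the gripper's body (76 mm by 85 mm) begins 54 mm behind the grasp point. The pads swing forward as they close: fully open they stand 13 mm farther back than shut.
Start: joints at [64.383, 15.075, -2.767, 72.158, 0, 81.102], TCP at [0.151, 0.503, 0.231] pointing down, gripper open.
Joint ranges: [-151.79, 151.79], [-50.71, 97.33], [-67.44, 78.34], [-121.81, 120.89], [-77.56, 73.72], [-180, 180]. Speed limits (degrees/s): [108.29, 108.29, 147.25, 159.86, 180, 180].

## Interface

Orientations are given as a 3x3 rotation matrix whose columns are the frame's x, y, z axes.
In Python, from workcell import status, read_camera, workorder, look_for, manip gives the robot as it stands. The module is installed in compiled form; this text tells all that it offers.
- The arm moves only by the shell command python3 -m crank 'ROWS' [OPENING] [FORCE]. ROWS is a JSON object of lists of equal length, an entry for each row: "xyz": the shift along the tool's x, y, z in mm, a list of three; "rotation": the turn, a rotation vector about the tool's x, y, z in units of 6 degrees (1.0 is 6 degrees), a list of three. In form: {"xyz": [[tx, ty, tz], ...], "rotation": [[wx, wy, wz], ...]}. A call has 1 to 10 rows; each row is the pose to reach, as a shift and turn from the pose commanded when the call began, along the tool's axes at that moment; what a row does not reach only later rows make up. A row lasts 1/12 s, in which the tool goes at most 41.7 mm and 7.16 degrees, less where a joint would pass 70% of its speed; a pose out of reach is approached as far as the arm can. A call with a gripper value outside its range is refused whole. OPENING is the closure, from 0 (fully open) to 1 (shut), set as the call begins (- or left out, the last holds). The fingers move at their own pace and stop on an object; FORCE is the grip in N (left out, the last holds). Time passes only in rows, so rows that repeat a pose let the fingers close. It gives the time, the measured TCP pose, the force and the opening at its end, in the units of the state.
- status.get_state(): the state, without advancing time (a new reading comes with each control period).
- read_camera(name): name is "side" or "top"; returns a dict with "color" (480x640x3 uint8, blue, green, red), "mtx" (3x3 intrinsics, pixels), "rvec" (rotation vector, rad) and "tvec" (3), from world to camera coordinates, as OpenCV has them. Camera axes: x right, y down, z forward; pixel columns grow to the right and rows downward; lengths in m; the calibration is good to about 2 mm. A picture is of the moment at which its call begins. There is no depth.
- workorder.job_done(): hands the job in, once; it reports no verdict.
Trained networks look in a picture, given as the dict that the camera call returned (one of the last four; its "shot" number tells which), for a name from the list of things; names that differ only in an ending like _2 or _b are one class to them, and where a whole thing is asked for, a point or a joint stands for the part that bears it (a point fixed in the world has none). Each returns a list of dicts, best first, with "score" (0 to 1); they miss things now and then, are a little off and sometimes report something else, mostly with a low value. They report only what shows in the picture. A call takes as long as a camera call. They do not tell look-alikes from the thing itself.
- look_for(label, picture): "xyz" ([x, y, z] in m, in world coordinates, good to about 4 mm: the middle of the surface that is visible of it).
The state is a dict: "time_s": time; "q": joint angles; "joint_velocities": joint speeds; "tau": joint torques, N m; "tool_pos": TCP position; "tool_rot": TCP orientation; "ft_force": force on the tool from outside, world axes, zero at the start; "torque": the same for the moment, N m; "width": finger opening in m.
Only numpy, scipy, OpenCV 4.12 (cv2) and the standard library are available. Lean on these libraries where they do the work, as an engineer would, in place of code of your own. Each camera call takes 0.05 s, during which the arm holds its last target.

## Task

Press the wide button on the button station to pause the packing machine, then slide the two finished (lidded) round cases off the open edge of the catch tray so that they drop into the white tote below, without lifting them out; leave the case that has no lid where it lies in the tray. Only when both finished cases are in the tote, press the narrow button to start the machine again. Do not shift the tote or disturb the tape dispenser, notebook and carton.

Things in the scene. Friction and masses are not known exactly. Their poses are not given: they have to be found in the camera images.
- tray: Fixed stainless catch tray of the packing machine. Origin: on the table (z 0) below the middle of its open edge; +y points from that edge back to the machine, x along the edge. Flat floor, top 70 mm above the table, 4 mm thick, x -150 to 150 mm, y 0 to 310 mm; side walls at x +-152 mm rise 22 mm above it; no lip at y = 0. Three cases lie near x -92, 0, 92 mm, y 90 to 150 mm, in any order.
- outlet (a point): Middle of the machine's outlet mouth at the tray's back end, at tray x 0, y 310 mm, 70 mm above the table. Behind it stands the white machine body, fixed, a block from tray y 310 to 590 mm and x -130 to 270 mm, its hood grip 209 mm above the table. Axes as the tray's.
- tote: White plastic open tub standing loose on the table, 320 mm (its x) by 220 mm (its y), 58 mm high, walls and floor 5 mm, about 0.6 kg. Origin: centre of its underside. It stands in front of the tray's open edge with 17 to 33 mm of its width tucked under that edge, its long side parallel to it; its rim is 8 mm below the tray's underside.
- case1_centre (a point): Finished case: a closed round white plastic case with a domed lid, 66 mm in diameter, 30 mm high, about 60 g, lying flat in the tray. The point is on its axis, 14 mm above its underside.
- case2_centre (a point): The other finished case, the same in every way. The point is on its axis, 14 mm above its underside.
- open_case: The unfinished case: an open, empty round white base without a lid, 66 mm in diameter, 18 mm high, walls 3 mm, about 40 g, lying in the tray. Origin: centre of its underside.
- station: Fixed grey push-button station on the table, 90 mm (its x) by 150 mm (its y), 45 mm high. Origin: centre of its underside. The wide button is 35 mm from its middle towards its +y, the narrow one 35 mm towards its -y.
- pause_top (a point): Centre of the top face of the wide button (42 mm in diameter) of the station: pauses the machine. Its top stands 67 mm above the table, 10 mm above its round black collar; it is pressed straight down.
- pause (a joint): Travel of the wide button, m: 0 released, 0.006 fully down. It springs back; it starts to move at 1.5 N and is fully down at 5 N.
- start_top (a point): Centre of the top face of the narrow button (22 mm in diameter) of the station: starts the machine again. Its top stands 67 mm above the table, 10 mm above its round black collar; it is pressed straight down.
- start (a joint): Travel of the narrow button, m: 0 released, 0.006 fully down. It springs back; it starts to move at 1.5 N and is fully down at 5 N.
- dispenser: Bystander: white desktop tape dispenser, 60 by 170 mm, 98 mm high, loose, beyond the tray. Origin: centre of its underside.
- notebook: Bystander: closed black notebook, 130 by 180 mm, 16 mm thick, loose on the table. Origin: centre of its underside.
- carton: Bystander: open cardboard carton, 120 by 150 mm, 90 mm high, loose, on the far right of the table. Origin: centre of its underside.
Not all that is in view belongs to the job. What is shaped like the station but red is not meant.

How it is judged:
By the outcome, as a careful person would: the job done as asked, in the order asked, and still so for the second after the job is handed in, with the robot touching nothing.
It also fails if it takes over 72 s, if anything falls off the work surface, if the arm or the gripper's body presses on something with over 40 N, if the wrist force passes 120 N, or if a joint passes its speed limit or range.

## Working session

There is one attempt and no reset: what is moved stays moved. The work goes in short steps, Python scripts to look and compute and a shell command to move; the robot and the scene stay as the last step left them, time stands still between calls to the robot, and variables do not carry over. Pictures are saved under pics/ and viewed, and the job is handed in when it is done.

```bash
mkdir -p pics; python3 - <<'E'
from workcell import status, read_camera, look_for, manip
import cv2,numpy as np
s=status.get_state(); print(s['time_s'],s['tool_pos'],np.round(s['tool_rot'],3).tolist(),s['ft_force'],s['width'],manip.pinch_z)
for n in ("top","side"):
    p=read_camera(n); cv2.imwrite(f"pics/{n}0.png",p['color'])
    print(n,p['mtx'].tolist(),p['rvec'],p['tvec'])
    for l in ["tray","tote","case1_centre","open_case","station","pause_top","start_top","outlet","dispenser","notebook","carton"]:
        try: r=look_for(l,p)
        except Exception as e: print(l,e); continue
        for d in r[:4]:
            X=np.array(d['xyz'],float); px=cv2.projectPoints(X[None],p['rvec'],p['tvec'],p['mtx'],None)[0].ravel()
            print(l,np.round(X,3),round(d['score'],2),px.round())
print(status.get_state()['time_s'])
E
```

```text
0.0 [0.15091709 0.50254623 0.23083661] [[-0.958, 0.288, -0.0], [0.288, 0.958, -0.001], [0.0, -0.001, -1.0]] [-1.59268519 -0.36588328 -0.87152698] 0.08537867871925865 0.0187
top [[448.23455351524285, 0.0, 326.37875994049426], [0.0, 448.23455351524285, 238.3664057033749], [0.0, 0.0, 1.0]] [ 2.19516881 -2.18519142  0.09816191] [-0.02295814  0.54949094  0.99744205]
tray [0.6   0.349 0.193] 0.86 [132. 204.]
tote [ 0.52  -0.086  0.006] 0.74 [355. 252.]
tote [ 0.466 -0.342  0.067] 0.68 [475. 276.]
case1_centre [0.547 0.101 0.098] 0.63 [269. 237.]
open_case [0.638 0.137 0.074] 0.73 [254. 195.]
open_case [ 0.467 -0.34   0.069] 0.71 [475. 276.]
station [ 0.81  -0.206  0.042] 0.95 [408. 124.]
station [ 0.458 -0.368  0.045] 0.85 [483. 280.]
pause_top [ 0.832 -0.176  0.065] 0.77 [397. 110.]
pause_top [ 0.462 -0.341  0.067] 0.57 [475. 278.]
pause_top [ 0.521 -0.082  0.002] 0.32 [353. 252.]
start_top [ 0.803 -0.237  0.066] 0.63 [425. 124.]
start_top [ 0.453 -0.411  0.07 ] 0.4 [507. 282.]
outlet [0.596 0.349 0.192] 0.69 [132. 206.]
dispenser [0.784 0.056 0.041] 0.63 [293. 134.]
dispenser [ 0.299 -0.
[... 383 characters left out ...]
89 [318. 286.]
case1_centre [0.541 0.087 0.092] 0.67 [312. 211.]
case1_centre [ 0.469 -0.348  0.067] 0.22 [314. 381.]
open_case [0.636 0.142 0.074] 0.89 [348. 202.]
open_case [ 0.454 -0.417  0.069] 0.28 [312. 422.]
station [ 0.805 -0.233  0.043] 0.96 [484. 312.]
pause_top [ 0.832 -0.181  0.063] 0.74 [487. 284.]
pause_top [ 0.467 -0.348  0.068] 0.68 [313. 381.]
pause_top [0.785 0.037 0.042] 0.39 [422. 232.]
start_top [ 0.454 -0.421  0.066] 0.73 [313. 426.]
start_top [ 0.801 -0.239  0.066] 0.56 [486. 306.]
outlet [0.597 0.311 0.107] 0.65 [318. 159.]
dispenser [0.783 0.035 0.041] 0.97 [421. 233.]
notebook [ 0.299 -0.286  0.014] 0.72 [203. 387.]
carton [ 0.713 -0.411  0.04 ] 0.94 [481. 403.]
1.2
```

View pics/top0.png

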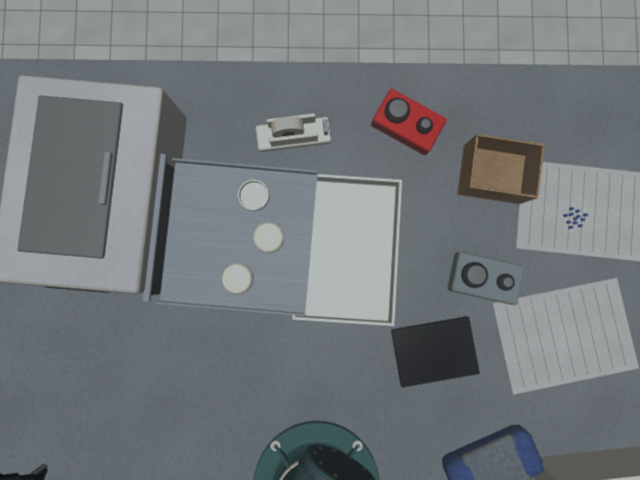

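View pics/side0.png

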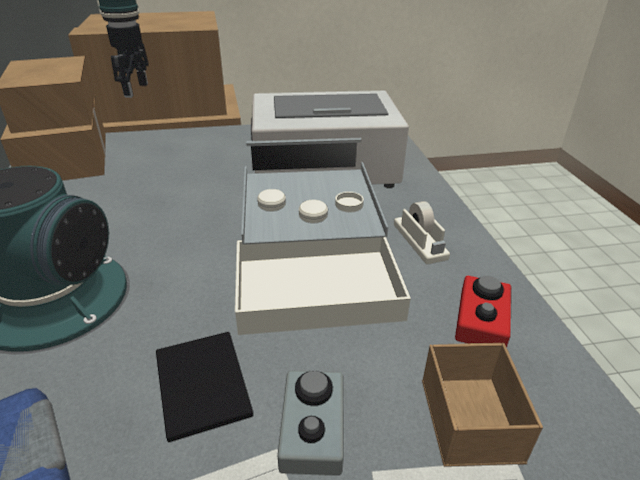

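Candidates, in top-image pixels:
- **Stations:** grey (485,278) and red (408,122). Grey is the one wanted, with its wide button at (475,275) and narrow button at (507,282).
- **Round cases:** (253,195) is an open ring. (268,237) and (237,278) are domed.

I'll check these in close crops and measure them.

```bash
cat > h.py <<'E'
import cv2,numpy as np
from workcell import status, read_camera, look_for, manip
def ray(p,uv,z):
    R=cv2.Rodrigues(p['rvec'])[0]; t=np.array(p['tvec']).ravel()
    d=R.T@np.linalg.inv(p['mtx'])@np.array([uv[0],uv[1],1.]); c=-R.T@t
    return c+d*(z-c[2])/d[2]
def proj(p,X): return cv2.projectPoints(np.atleast_2d(np.array(X,float)),p['rvec'],p['tvec'],p['mtx'],None)[0].reshape(-1,2)
def st():
    s=status.get_state(); print(round(s['time_s'],2),np.round(s['tool_pos'],4),np.round(s['ft_force'],1),round(s['width'],3)); return s
def world2tool(s,d): return np.round(np.array(s['tool_rot']).T@np.array(d)*1000,1)
E
python3 - <<'E'
from h import *
p=read_camera("top");q=read_camera("side")
a=cv2.resize(p['color'][150:330,150:420],None,fx=2.9,fy=2.9,interpolation=cv2.INTER_CUBIC);cv2.imwrite("pics/ct.png",a)
b=cv2.resize(q['color'][150:250,230:410],None,fx=4,fy=4,interpolation=cv2.INTER_CUBIC)
c=cv2.resize(q['color'][360:480,260:380],None,fx=4,fy=4,interpolation=cv2.INTER_CUBIC);cv2.imwrite("pics/cs.png",b);
d=cv2.resize(p['color'][240:310,440:530],None,fx=5,fy=5,interpolation=cv2.INTER_CUBIC)
o=np.zeros((480,480+450,3),np.uint8);o[:,:480]=c;o[:350,480:]=d;cv2.imwrite("pics/cb.png",cv2.resize(o,(775,400)))
print('cases z.085-.1',[ray(p,u,.09).round(3) for u in [(268,237),(237,278),(253,195)]])
print([ray(q,u,.09).round(3) for u in [(313,209),(271,198),(349,201)]])
print('btn',[ray(p,u,.067).round(3) for u in [(475,275),(507,282)]],[ray(q,u,.067).round(3) for u in [(314,383),(311,424)]])
E
```

```text
cases z.085-.1 [array([0.547, 0.104, 0.09 ]), array([0.46 , 0.168, 0.09 ]), array([0.636, 0.137, 0.09 ])]
[array([0.545, 0.099, 0.09 ]), array([0.458, 0.162, 0.09 ]), array([0.633, 0.119, 0.09 ])]
btn [array([ 0.468, -0.342,  0.067]), array([ 0.453, -0.411,  0.067])] [array([ 0.468, -0.351,  0.067]), array([ 0.452, -0.418,  0.067])]
```

View pics/ct.png

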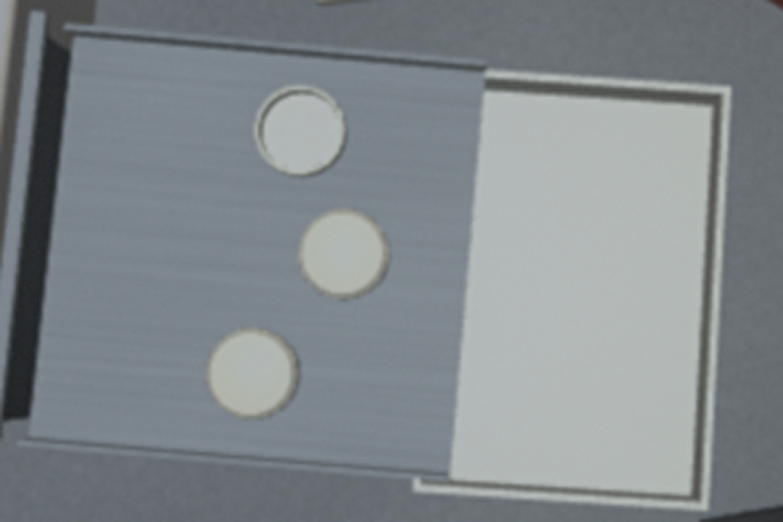

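View pics/cs.png

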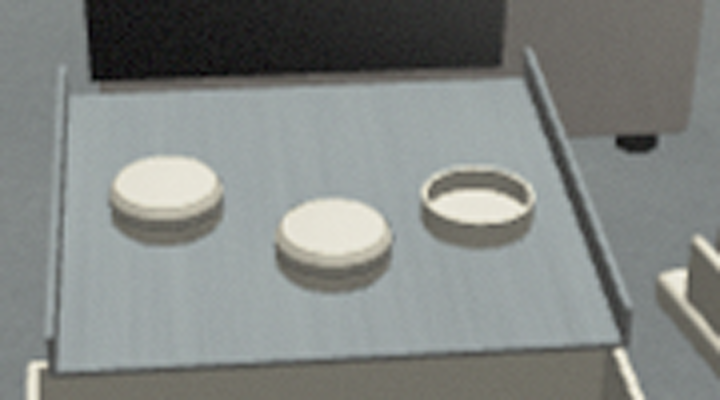

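View pics/cb.png

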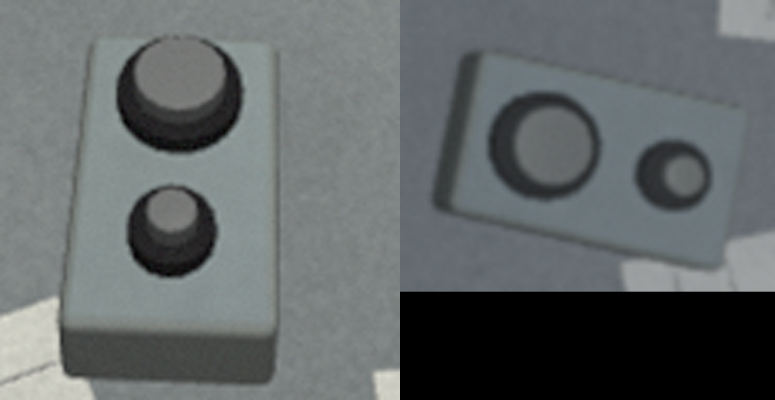

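The crops show that (269,237) and (238,278) are domed lids and that (253,195) is the open ring. On the grey station the wide button's top is at (476,275) and the narrow one's at (508,282). Next I'll measure them more finely.

```bash
python3 - <<'E'
from h import *
p=read_camera("top");q=read_camera("side")
def tri(u,v):
    P=[c['mtx']@np.c_[cv2.Rodrigues(c['rvec'])[0],np.ravel(c['tvec'])] for c in (p,q)]
    X=cv2.triangulatePoints(P[0],P[1],np.array(u,float).reshape(2,1),np.array(v,float).reshape(2,1)).ravel(); return (X[:3]/X[3]).round(4)
print('btn',[ray(p,u,.067).round(4) for u in [(476.5,274.8),(508.4,282)]],[ray(q,u,.067).round(4) for u in [(314,383.4),(311.3,423)]])
print(tri((476.5,274.8),(314,383.4)),tri((508.4,282),(311.3,423)))
def b(u): return (u[0]/4+230,u[1]/4+150)
print('lid',[ray(p,u,.10).round(4) for u in [(268.9,236.9),(237.6,277.9)]],[ray(q,b(u),.10).round(4) for u in [(334,230),(166,185)]])
print('open',ray(p,(253.5,195),.088).round(4),ray(q,b((478,195)),.088).round(4))
e=[ray(p,u,.07) for u in [(316.9,174.1),(305.2,313.8)]]; f=[ray(q,b(u),.07) for u in [(618,346),(57,372)]]
print('edge',np.round(e,4).tolist(),np.round(f,4).tolist())
for g in (e,f):
    m=(g[0]+g[1])/2; x=(g[0]-g[1]);print(m.round(4),np.hypot(*x[:2]),np.degrees(np.arctan2(x[1],x[0])))
s=st(); print(s['q'])
E
```

```text
btn [array([ 0.4687, -0.3452,  0.067 ]), array([ 0.4534, -0.4143,  0.067 ])] [array([ 0.4678, -0.3515,  0.067 ]), array([ 0.4525, -0.4163,  0.067 ])]
[ 0.4686 -0.3472  0.0614] [ 0.453  -0.4151  0.0651]
lid [array([0.5461, 0.1009, 0.1   ]), array([0.4605, 0.1646, 0.1   ])] [array([0.5447, 0.0886, 0.1   ]), array([0.4587, 0.153 , 0.1   ])]
open [0.6364 0.1362 0.088 ] [0.6372 0.132  0.088 ]
edge [[0.6866, 0.0015, 0.07], [0.3843, 0.0248, 0.07]] [[0.6819, -0.005, 0.07], [0.3869, 0.0223, 0.07]]
[0.5354 0.0132 0.07  ] 0.3031378369198011 -4.401359748806536
[0.5344 0.0086 0.07  ] 0.29633137548506466 -5.276646736869799
1.4 [0.151  0.5028 0.2313] [-0.2  0.1 -0.4] 0.085
[ 6.43830551e+01  1.50751963e+01 -2.76807322e+00  7.21594777e+01
 -2.03287403e-04  8.11023180e+01]
```

The two views agree. The wide button is at about (0.468,-0.348), the narrow one at (0.453,-0.415), and the lidded cases are at about (0.546,0.098) and (0.460,0.162). The tray's edge middle is at about (0.535,0.011), with its axis turned about -4.8°. I'll move toward the station, shut the fingers, and turn the tool x axis to tray +y.

```bash
python3 -m crank '{"xyz":[[-306,-329,0],[-306,-329,0],[-306,-329,0],[-306,-329,0],[-306,-329,0],[-306,-329,0],[-306,-329,0],[-306,-329,0],[-306,-329,0],[-306,-329,0]],"rotation":[[0,0,13.02],[0,0,13.02],[0,0,13.02],[0,0,13.02],[0,0,13.02],[0,0,13.02],[0,0,13.02],[0,0,13.02],[0,0,13.02],[0,0,13.02]]}' 1
python3 - <<'E'
from h import *
s=st(); print(np.round(s['tool_rot'],3).tolist(),np.round(s['q'],1))
x=np.array(s['tool_rot'])[:,0]; print(np.degrees(np.arctan2(x[1],x[0])))
print(world2tool(s,np.array([.4683,-.348,.10])-s['tool_pos']))
E
```

```text
time_s: 2.23
tool_pos: [0.332, 0.1346, 0.2316]
tool_rot: [[-0.048, 0.999, 0.001], [0.999, 0.048, 0.0], [0.0, 0.001, -1.0]]
ft_force: [1.6, 0.4, 1.2]
width: 0.0003
2.23 [0.332  0.1346 0.2316] [1.6 0.4 1.2] 0.0
[[-0.048, 0.999, 0.001], [0.999, 0.048, 0.0], [0.0, 0.001, -1.0]] [  9.   -1.5 -22.4  69.    0.   96.2]
92.75408889790623
[-488.6  112.9  131.6]
```

```bash
python3 -m crank '{"xyz":[[-489,113,100],[-489,113,100],[-489,113,100],[-489,113,100],[-489,113,100],[-489,113,100],[-489,113,100],[-489,113,100],[-489,113,100],[-489,113,100]],"rotation":[[0,0,1.26],[0,0,1.26],[0,0,1.26],[0,0,1.26],[0,0,1.26],[0,0,1.26],[0,0,1.26],[0,0,1.26],[0,0,1.26],[0,0,1.26]]}' 
python3 - <<'E'
from h import *
s=st(); x=np.array(s['tool_rot'])[:,0]; print(np.degrees(np.arctan2(x[1],x[0])))
print(world2tool(s,np.array([.4683,-.348,.085])-s['tool_pos']))
E
```

```text
time_s: 3.07
tool_pos: [0.4442, -0.2559, 0.15]
tool_rot: [[0.079, 0.997, 0.0], [0.997, -0.079, -0.0], [-0.0, 0.0, -1.0]]
ft_force: [0.3, 0.2, 1.1]
width: -0.0001
3.07 [ 0.4442 -0.2559  0.15  ] [0.3 0.2 1.1] -0.0
85.4819445400875
[-89.9  31.2  65. ]
```

```bash
python3 -m crank '{"xyz":[[-90,31,30],[-90,31,30],[-90,31,30],[-90,31,65],[-90,31,65],[-90,31,65],[-90,31,65]],"rotation":[[0,0,0],[0,0,0],[0,0,0],[0,0,0],[0,0,0],[0,0,0],[0,0,0]]}' 
python3 - <<'E'
from h import *
s=st(); print(world2tool(s,np.array([.4683,-.348,.0605])-s['tool_pos']))
a=read_camera("side")['color'][300:480,220:420];b=read_camera("top")['color'][220:340,410:560]
cv2.imwrite("pics/b1.png",np.hstack([cv2.resize(a,(400,360)),cv2.resize(b,(400,360))]))
E
```

```text
time_s: 3.65
tool_pos: [0.4681, -0.3452, 0.0867]
tool_rot: [[0.078, 0.997, 0.0], [0.997, -0.078, -0.0], [-0.0, 0.0, -1.0]]
ft_force: [-0.6, -0.2, -0.0]
width: -0.0001
3.65 [ 0.4681 -0.3452  0.0867] [-0.6 -0.2 -0. ] -0.0
[-2.8  0.4 26.2]
```

View pics/b1.png

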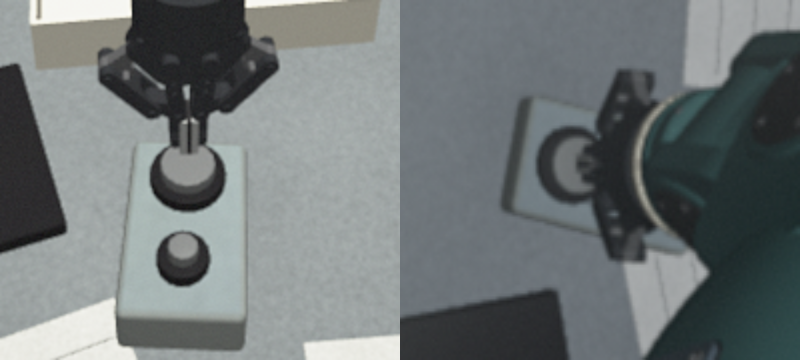

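The shut fingers are over the wide button (left crop, about 188,150), so I'll press it.

```bash
python3 -m crank '{"xyz":[[-2,0,12],[-2,0,18],[-2,0,22],[-2,0,25],[-2,0,27],[-2,0,27],[-2,0,27]],"rotation":[[0,0,0],[0,0,0],[0,0,0],[0,0,0],[0,0,0],[0,0,0],[0,0,0]]}' 
```

```text
time_s: 4.33
tool_pos: [0.4683, -0.3477, 0.0606]
tool_rot: [[0.078, 0.997, 0.002], [0.997, -0.078, -0.001], [-0.001, 0.002, -1.0]]
ft_force: [-6.4, 7.1, 28.1]
width: -0.0
```

The wide button is bottomed: tip at z 0.0606, with 28 N. Next I'll lift, part-open the fingers into a two-finger fork, and go above the spot behind the middle case.

```bash
python3 -m crank '{"xyz":[[0,0,-40],[0,0,-80],[100,20,-100],[200,30,-110],[470,40,-110],[470,40,-110],[470,40,-110],[470,40,-110],[470,40,-110],[470,40,-110]],"rotation":[[0,0,0],[0,0,0],[0,0,0],[0,0,0],[0,0,0],[0,0,0],[0,0,0],[0,0,0],[0,0,0],[0,0,0]]}' 0.53 40
python3 - <<'E'
from h import *
s=st(); x=np.array(s['tool_rot'])[:,0]; print(np.degrees(np.arctan2(x[1],x[0])))
print(world2tool(s,np.array([.550,.155,.14])-s['tool_pos']))
E
```

```text
time_s: 5.17
tool_pos: [0.5239, -0.0188, 0.1631]
tool_rot: [[0.078, 0.997, 0.001], [0.997, -0.078, -0.0], [-0.0, 0.001, -1.0]]
ft_force: [0.9, -1.0, 0.4]
width: 0.0403
5.17 [ 0.5239 -0.0188  0.1631] [ 0.9 -1.   0.4] 0.04
85.51671291722477
[175.3  12.4  23.1]
```

```bash
python3 -m crank '{"xyz":[[175,12,15],[175,12,15],[175,12,15],[175,12,15],[175,12,15],[175,12,23],[175,12,23]],"rotation":[[0,0,0],[0,0,0],[0,0,0],[0,0,0],[0,0,0],[0,0,0],[0,0,0]]}'
cat > look.py <<'E'
import sys
from h import *
n=sys.argv[1]
s=st(); 
q=read_camera("side");p=read_camera("top")
a=q['color'][140:350,220:430];b=p['color'][140:340,140:420]
cv2.imwrite(f"pics/{n}.png",np.hstack([cv2.resize(a,(400,400)),cv2.resize(b,(400,286)) if 0 else cv2.copyMakeBorder(cv2.resize(b,(400,286)),0,114,0,0,cv2.BORDER_CONSTANT)]))
E
python3 look.py l1
```

```text
time_s: 5.75
tool_pos: [0.5491, 0.1528, 0.1384]
tool_rot: [[0.077, 0.997, -0.002], [0.997, -0.077, -0.0], [-0.001, -0.001, -1.0]]
ft_force: [0.0, -0.3, -0.7]
width: 0.0402
5.75 [0.5491 0.1528 0.1384] [ 0.  -0.3 -0.7] 0.04
```

View pics/l1.png

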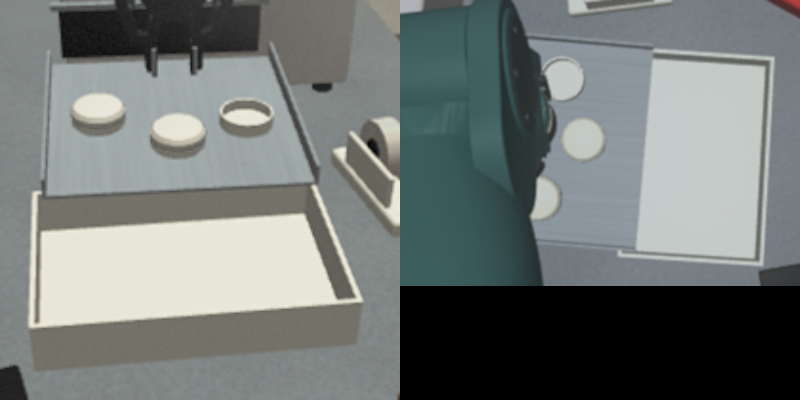

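The fork (left crop, about 175,65) is centred behind the middle lidded case at (178,132). I'll lower it and check.

```bash
python3 -m crank '{"xyz":[[2,0,25],[2,0,45],[2,0,55],[2,0,60],[2,0,60],[2,0,60]],"rotation":[[0,0,0],[0,0,0],[0,0,0],[0,0,0],[0,0,0],[0,0,0]]}'
python3 look.py l2
```

```text
time_s: 6.35
tool_pos: [0.5503, 0.1541, 0.0803]
tool_rot: [[0.079, 0.997, 0.001], [0.997, -0.079, 0.0], [0.0, 0.001, -1.0]]
ft_force: [0.2, -0.0, -0.0]
width: 0.0399
6.35 [0.5503 0.1541 0.0803] [ 0.2 -0.  -0. ] 0.04
```

View pics/l2.png

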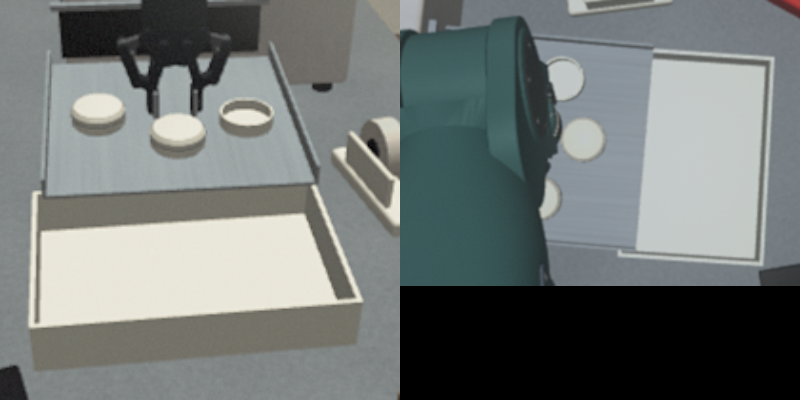

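The fork is behind the case with clear space either side. I'll push it smoothly toward the edge.

```bash
python3 -m crank '{"xyz":[[-6,0,1],[-14,0,2],[-22,0,2],[-30,0,2],[-38,0,2],[-46,0,2],[-54,0,2],[-60,0,2],[-60,0,2]],"rotation":[[0,0,0],[0,0,0],[0,0,0],[0,0,0],[0,0,0],[0,0,0],[0,0,0],[0,0,0],[0,0,0]]}'
python3 look.py l3
```

```text
time_s: 7.2
tool_pos: [0.5452, 0.0935, 0.0775]
tool_rot: [[0.079, 0.997, -0.0], [0.997, -0.079, -0.0], [-0.0, -0.0, -1.0]]
ft_force: [0.2, -0.5, -0.0]
width: 0.0399
7.2 [0.5452 0.0935 0.0775] [ 0.2 -0.5 -0. ] 0.04
```

View pics/l3.png

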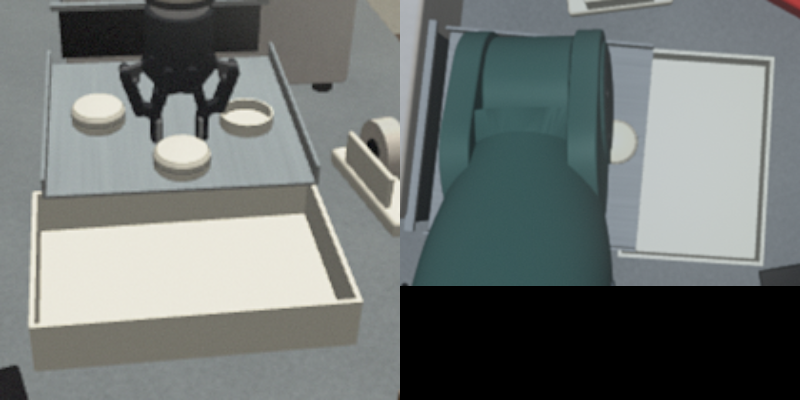

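The case is cradled and its front rim is close to the edge (left crop, 182,165). I'll continue over the edge.

```bash
python3 -m crank '{"xyz":[[-6,0,0],[-14,0,0],[-24,0,0],[-36,0,0],[-50,0,0],[-66,0,0],[-80,0,0],[-90,0,0],[-90,0,0],[-90,0,0]],"rotation":[[0,0,0],[0,0,0],[0,0,0],[0,0,0],[0,0,0],[0,0,0],[0,0,0],[0,0,0],[0,0,0],[0,0,0]]}'
python3 look.py l4
```

```text
time_s: 8.13
tool_pos: [0.5381, 0.0044, 0.0775]
tool_rot: [[0.079, 0.997, -0.0], [0.997, -0.079, 0.0], [0.0, -0.0, -1.0]]
ft_force: [-0.2, -0.7, 0.2]
width: 0.04
8.13 [0.5381 0.0044 0.0775] [-0.2 -0.7  0.2] 0.04
```

View pics/l4.png

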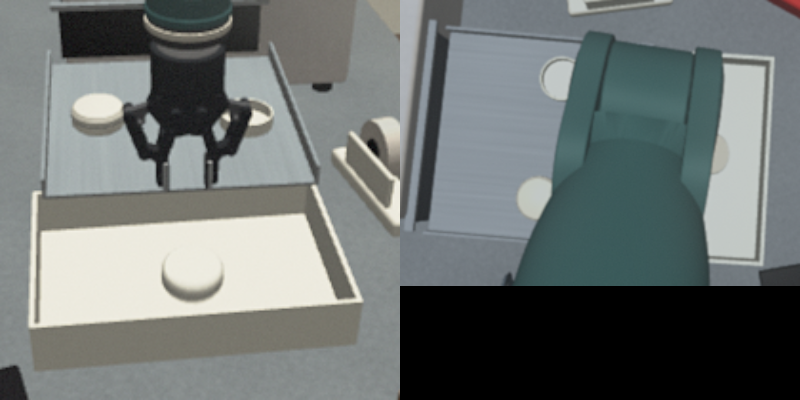

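The first case dropped into the tote (left crop, 192,270). I'll lift and go behind the second lidded case.

```bash
python3 - <<'E'
from h import *
s=st(); print(world2tool(s,np.array([.465,.2195,.14])-s['tool_pos']))
E
python3 -m crank '{"xyz":[[0,0,-40],[0,0,-64],[208,-90,-64],[208,-90,-64],[208,-90,-64],[208,-90,-64],[208,-90,-64],[208,-90,-64],[208,-90,-64],[208,-90,-64]],"rotation":[[0,0,0],[0,0,0],[0,0,0],[0,0,0],[0,0,0],[0,0,0],[0,0,0],[0,0,0],[0,0,0],[0,0,0]]}'
python3 look.py l5
```

```text
8.23 [0.5382 0.0053 0.0775] [ 0.1 -0.3 -0.3] 0.04
[207.9 -89.7 -62.4]
time_s: 9.07
tool_pos: [0.4641, 0.2208, 0.1415]
tool_rot: [[0.075, 0.997, 0.0], [0.997, -0.075, -0.0], [-0.0, 0.0, -1.0]]
ft_force: [0.6, -0.1, 0.1]
width: 0.0403
9.07 [0.4641 0.2208 0.1415] [ 0.6 -0.1  0.1] 0.04
```

View pics/l5.png

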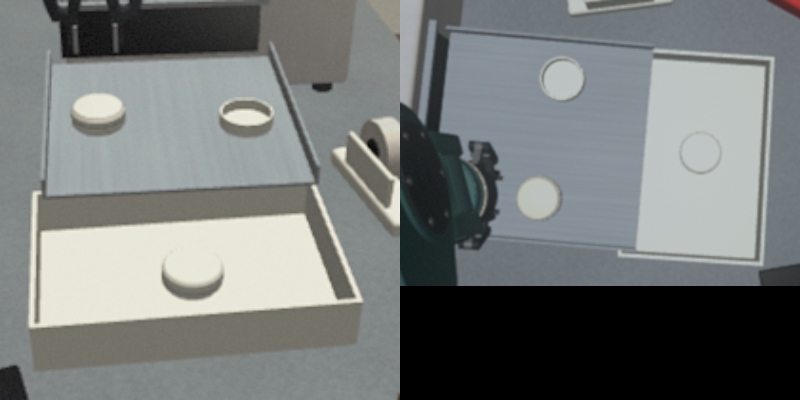

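The fork (left crop, about 95,40) is behind the near lidded case at (98,110). I'll lower it, then push.

```bash
python3 -m crank '{"xyz":[[0,0,25],[0,0,45],[0,0,57],[0,0,64],[0,0,64],[0,0,64]],"rotation":[[0,0,0],[0,0,0],[0,0,0],[0,0,0],[0,0,0],[0,0,0]]}'
python3 look.py l6
```

```text
time_s: 9.67
tool_pos: [0.4651, 0.219, 0.0778]
tool_rot: [[0.079, 0.997, -0.0], [0.997, -0.079, -0.0], [-0.0, -0.0, -1.0]]
ft_force: [-0.5, 0.3, -0.1]
width: 0.0402
9.67 [0.4651 0.219  0.0778] [-0.5  0.3 -0.1] 0.04
```

View pics/l6.png

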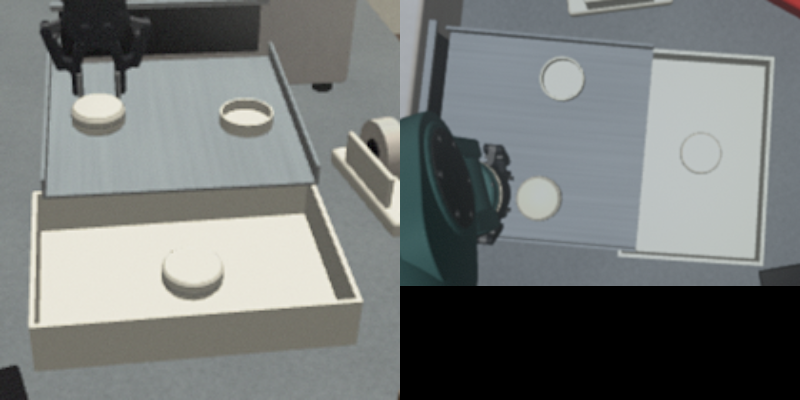

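```bash
python3 -m crank '{"xyz":[[-6,0,0],[-14,0,0],[-24,0,0],[-36,0,0],[-50,0,0],[-64,0,0],[-78,0,0],[-92,0,0],[-102,0,0],[-108,0,0]],"rotation":[[0,0,0],[0,0,0],[0,0,0],[0,0,0],[0,0,0],[0,0,0],[0,0,0],[0,0,0],[0,0,0],[0,0,0]]}'
python3 look.py l7
```

```text
time_s: 10.6
tool_pos: [0.4561, 0.1102, 0.0777]
tool_rot: [[0.079, 0.997, 0.0], [0.997, -0.079, -0.0], [-0.0, 0.0, -1.0]]
ft_force: [-0.3, 1.3, 0.0]
width: 0.04
10.6 [0.4561 0.1102 0.0777] [-0.3  1.3  0. ] 0.04
```

View pics/l7.png

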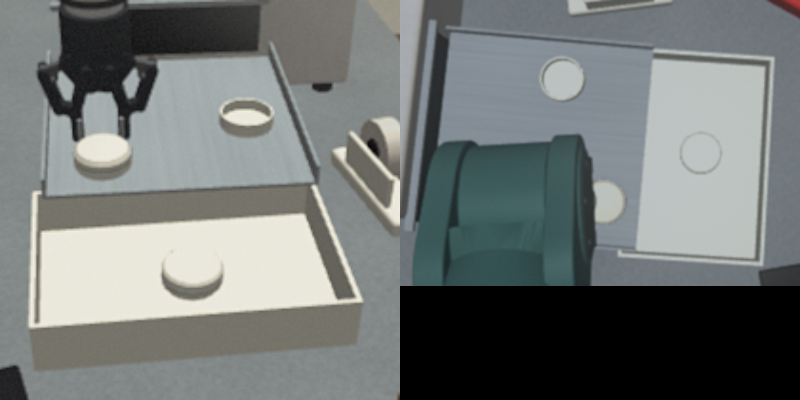

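Still cradled at (103,152) in the left crop. The final push goes over the edge.

```bash
python3 -m crank '{"xyz":[[-6,0,0],[-14,0,0],[-24,0,0],[-36,0,0],[-50,0,0],[-66,0,0],[-82,0,0],[-94,0,0],[-98,0,0],[-98,0,0]],"rotation":[[0,0,0],[0,0,0],[0,0,0],[0,0,0],[0,0,0],[0,0,0],[0,0,0],[0,0,0],[0,0,0],[0,0,0]]}'
python3 look.py l8
```

```text
time_s: 11.53
tool_pos: [0.4485, 0.0132, 0.0775]
tool_rot: [[0.08, 0.997, -0.0], [0.997, -0.08, -0.0], [-0.0, -0.0, -1.0]]
ft_force: [-0.2, -0.7, -0.1]
width: 0.0403
11.53 [0.4485 0.0132 0.0775] [-0.2 -0.7 -0.1] 0.04
```

View pics/l8.png

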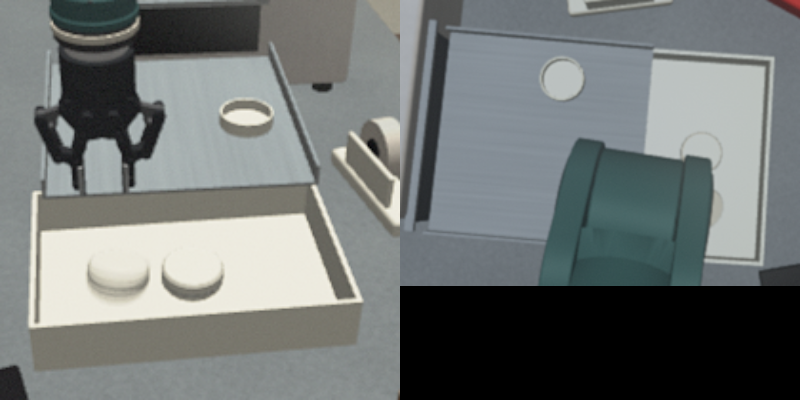

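Both lidded cases are in the tote (left crop, 118,270 and 192,270). The open case is unmoved at (246,112). I'll lift, shut the fingers, and go to the narrow button.

```bash
python3 -m crank '{"xyz":[[0,0,-40],[0,0,-65],[-200,0,-65],[-200,0,-65],[-420,-10,-65],[-420,-35,-65],[-427,-35,-65],[-427,-35,-65],[-427,-35,-65],[-427,-35,-65]],"rotation":[[0,0,0],[0,0,0],[0,0,0],[0,0,0],[0,0,0],[0,0,0],[0,0,0],[0,0,0],[0,0,0],[0,0,0]]}' 1
python3 - <<'E'
from h import *
s=st(); print(world2tool(s,np.array([.453,-.4152,.085])-s['tool_pos']))
E
```

```text
time_s: 12.47
tool_pos: [0.3979, -0.3164, 0.1426]
tool_rot: [[0.077, 0.997, 0.0], [0.997, -0.077, -0.0], [0.0, 0.0, -1.0]]
ft_force: [1.1, 0.1, 0.6]
width: -0.0001
12.47 [ 0.3979 -0.3164  0.1426] [1.1 0.1 0.6] -0.0
[-94.2  62.5  57.6]
```

```bash
python3 -m crank '{"xyz":[[-94,62,0],[-94,62,0],[-94,62,0],[-94,62,20],[-94,62,45],[-94,62,57],[-94,62,57],[-94,62,57]],"rotation":[[0,0,0],[0,0,0],[0,0,0],[0,0,0],[0,0,0],[0,0,0],[0,0,0],[0,0,0]]}' 
python3 - <<'E'
from h import *
s=st(); print(world2tool(s,np.array([.453,-.4152,.0605])-s['tool_pos']))
q=read_camera("side");p=read_camera("top")
a=q['color'][300:480,220:420];b=p['color'][220:340,410:560]
cv2.imwrite("pics/b2.png",np.hstack([cv2.resize(a,(400,360)),cv2.resize(b,(400,360))]))
E
```

```text
time_s: 13.13
tool_pos: [0.4531, -0.4128, 0.0854]
tool_rot: [[0.077, 0.997, -0.001], [0.997, -0.077, 0.001], [0.001, -0.001, -1.0]]
ft_force: [-0.1, 0.3, -0.4]
width: -0.0002
13.13 [ 0.4531 -0.4128  0.0854] [-0.1  0.3 -0.4] -0.0
[-2.4  0.1 24.9]
```

View pics/b2.png

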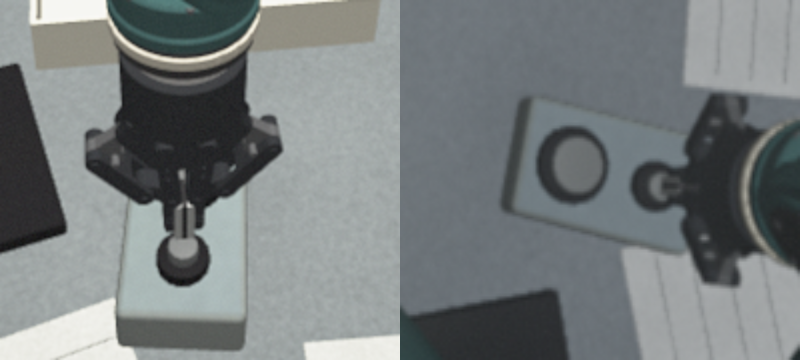

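The shut fingertips are above the narrow button (left crop, 184,240). Pressing it.

```bash
python3 -m crank '{"xyz":[[-1,0,12],[-1,0,17],[-1,0,20],[-1,0,23],[-1,0,25],[-1,0,25],[-1,0,25]],"rotation":[[0,0,0],[0,0,0],[0,0,0],[0,0,0],[0,0,0],[0,0,0],[0,0,0]]}' 
```

```text
time_s: 13.82
tool_pos: [0.4529, -0.4146, 0.0611]
tool_rot: [[0.078, 0.997, 0.001], [0.997, -0.078, -0.0], [-0.0, 0.001, -1.0]]
ft_force: [-0.5, 1.4, 4.7]
width: 0.0
```

This is only just at full travel, so I'll go a little deeper to be sure.

```bash
python3 -m crank '{"xyz":[[0,0,1],[0,0,2],[0,0,2],[0,0,2]],"rotation":[[0,0,0],[0,0,0],[0,0,0],[0,0,0]]}'
```

```text
time_s: 14.15
tool_pos: [0.453, -0.4147, 0.0607]
tool_rot: [[0.078, 0.997, 0.001], [0.997, -0.078, -0.002], [-0.001, 0.002, -1.0]]
ft_force: [-5.0, 7.8, 25.9]
width: 0.0
```

Bottomed at 26 N. I'll retreat upward and do the final check.

```bash
python3 -m crank '{"xyz":[[0,0,-30],[0,0,-70],[0,0,-110],[0,0,-140],[0,0,-140],[0,0,-140],[0,0,-140],[0,0,-140]],"rotation":[[0,0,0],[0,0,0],[0,0,0],[0,0,0],[0,0,0],[0,0,0],[0,0,0],[0,0,0]]}'
python3 - <<'E'
from h import *
st();p=read_camera("top");q=read_camera("side");cv2.imwrite("pics/f.png",p['color'])
cv2.imwrite("pics/fs.png",q['color'])
a=cv2.imread("pics/top0.png");b=cv2.imread("pics/side0.png")
# tote/bystander shift: template match
for n,o,c,boxes in (("top",a,p['color'],dict(toteedge=(380,170,412,335),disp=(250,108,335,155),book=(388,315,484,390),open=(235,178,272,212),carton=(455,132,548,205))),("side",b,q['color'],dict(tote=(230,290,250,330),disp=(390,198,450,262),book=(150,330,255,440),open=(330,188,368,212)))):
    for k,(x0,y0,x1,y1) in boxes.items():
        r=cv2.matchTemplate(c[y0-8:y1+8,x0-8:x1+8],o[y0:y1,x0:x1],cv2.TM_CCOEFF_NORMED); _,v,_,l=cv2.minMaxLoc(r); print(n,k,round(v,3),l[0]-8,l[1]-8)
E
```

```text
time_s: 14.82
tool_pos: [0.4524, -0.4142, 0.1974]
tool_rot: [[0.078, 0.997, -0.001], [0.997, -0.078, 0.001], [0.001, -0.001, -1.0]]
ft_force: [-0.8, -0.4, -0.6]
width: 0.0001
14.82 [ 0.4524 -0.4142  0.1974] [-0.8 -0.4 -0.6] 0.0
top toteedge 1.0 0 0
top disp 1.0 0 0
top book 0.918 0 0
top open 0.999 0 0
top carton 0.999 0 0
side tote 0.99 0 0
side disp 0.987 0 0
side book 0.998 0 0
side open 0.049 0 1
```

View pics/f.png

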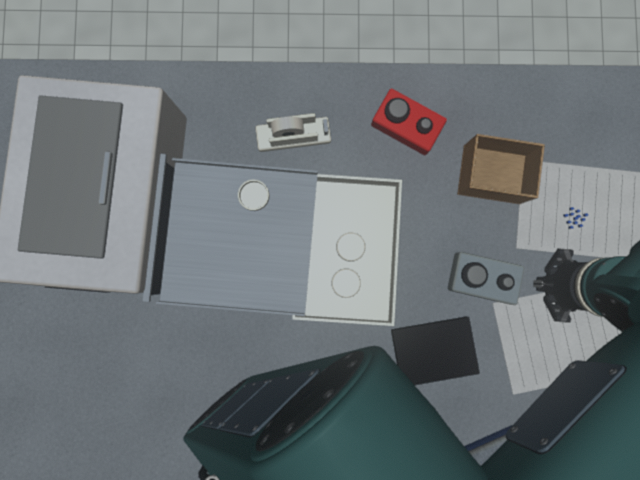

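View pics/fs.png

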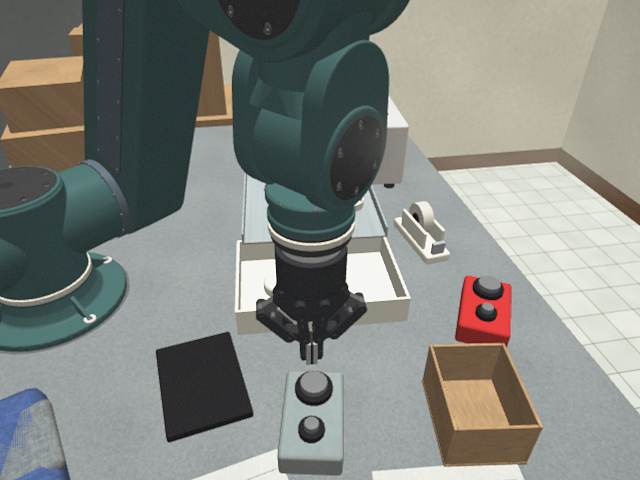

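The top view shows both cases in the tote at (350,247) and (346,283), and the open case still at (253,195). The tote, dispenser, notebook and carton have moved 0 px, and the gripper is clear of everything. Handing in.

```bash
python3 -c "
from workcell import workorder; print(workorder.job_done())"
```

```text
the job is handed in; nothing more can be done
None
```

I pressed the wide button on the grey station, slid both lidded cases off the tray edge into the tote, then pressed the narrow button and handed in at about 15 s. Both buttons went to full travel, with the tip at about z 0.0606 m and 26–28 N on the wrist.

**Last checks:** The top view showed both finished cases in the tote and the open case where it started. By image matching, the tote, dispenser, notebook and carton had moved 0 px. The gripper was clear of everything.

**Check that failed:** In the side view the open case could not be matched, because the arm was blocking it; the top view matched it at 0.999 with no shift.

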